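# Set the stop pin, then hold a grille frame hovering over its nest

## Robot

A 6-joint arm with a two-finger parallel gripper is mounted at the origin on a cart in front of the work surface, level with it; the furniture and walls round the work are solid. World frame = base frame: x ahead of the robot, y to its left, z up, the work surface at z = 0. Lengths are in m, angles in rad, forces in N, time in s.
With the tool pointing down it reaches from about 0.325 to 0.9 m from the base axis. Payload 3.5 kg.
Tool frame: the origin (TCP) lies midway between the tips of the shut fingers; the grasp point (between the pads) lies 19 mm behind it; z points along the fingers, y is the direction in which the jaws open and shut (so a half turn about z gives the same grasp; the last joint's range is limited). The gripper opens to 85 mm and grips with 20 to 120 N. Pads are 22 mm wide; open, the fingers measure 114 mm over their backs; the gripper's body (76 mm by 85 mm) begins 54 mm behind the grasp point. The pads swing forward as they close: fully open they stand 13 mm farther back than shut.
Start: joints at [-1.405, 0.276, -0.026, 1.268, 0, 1.467], TCP at [0.166, -0.603, 0.231] pointing down, gripper open.
Joint ranges: [-3.12, 3.12], [-0.85, 1.88], [-1.08, 1.24], [-1.95, 2.15], [-1.57, 1.53], [-3.14, 3.14]. Speed limits (rad/s): [2.57, 2.57, 3.14, 3.14, 3.14, 3.14].

## Interface

Orientations are given as a 3x3 rotation matrix whose columns are the frame's x, y, z axes.
In Python, from workcell import * gives the robot as it stands. The module is installed in compiled form; this text tells all that it offers.
- The arm moves only by the tool send_rows, never from a script. Its argument "series" is a list of rows, each a list of 4 numbers: the shift along the tool's x, y, z in m, then the turn about the tool's z in degrees. A call has exactly 10 rows; each row shifts and turns the pose as measured when the row begins, along the tool's axes as they then stand; what a row does not reach is not made up. A row lasts 1/12 s, in which the tool goes at most 41.7 mm and 7.16 degrees, less where a joint would pass 70% of its speed; a pose out of reach is approached as far as the arm can. A call with a gripper value outside its range is refused whole. "fingers" is the opening, from 0 (shut) to 1 (fully open), set as the call begins (left out, the last holds). The fingers move at their own pace and stop on an object; "newtons" is the grip in N (left out, the last holds). Time passes only in rows, so rows that do not move let the fingers close, or fill a call up. It gives the time, the measured TCP pose, the force and the opening at its end, in the units of the state.
- get_obs(): the state, without advancing time (a new reading comes with each control period).
- get_image(name): name is "scene" or "top" or "wrist"; returns a dict with "frame" (400x640x3 uint8, red, green, blue), "fx", "fy", "cx", "cy" (pixels), "rvec" (rotation vector, rad) and "tvec" (3), from world to camera coordinates, as OpenCV has them; the wrist camera has in their place "hand_eye" (4x4, takes a point from camera to tool coordinates, whose origin is the TCP and whose axes are the flange's). Camera axes: x right, y down, z forward; pixel columns grow to the right and rows downward; lengths in m; the calibration is good to about 2 mm. A picture is of the moment at which its call begins: read the wrist's pose just before it. There is no depth.
- sign_off(): hands the job in, once; it reports no verdict.
Trained networks look in a picture, given as the dict that the camera call returned (one of the last four; its "shot" number tells which), for a name from the list of things; names that differ only in an ending like _2 or _b are one class to them, and where a whole thing is asked for, a point or a joint stands for the part that bears it (a point fixed in the world has none). Each returns a list of dicts, best first, with "score" (0 to 1); they miss things now and then, are a little off and sometimes report something else, mostly with a low value. They report only what shows in the picture. A call takes as long as a camera call.
- recognise(picture, label): "location" ([x, y, z] in m, in the coordinates of the camera as it stood for that picture, good to about 4 mm: the middle of the surface that is visible of it).
- silhouettes(picture, label): "region" (400x640 bool, what is visible of it).
- landmark_of(picture, label): "location" ([x, y, z] in m, in the coordinates of the camera as it stood for that picture, good to about 4 mm: a listed point, or the origin of a listed thing).
The state is a dict: "time": time; "joint_positions": joint angles; "qvel": joint speeds; "effort": joint torques, N m; "tool_pos": TCP position; "orientation": TCP orientation; "wrist_force": force on the tool from outside, world axes, zero at the start; "torque": the same for the moment, N m; "gripper_width": finger opening in m.
Only numpy, scipy, OpenCV 4.12 (cv2) and the standard library are available. Lean on these libraries where they do the work, as an engineer would, in place of code of your own. Each camera call takes 0.05 s, during which the arm holds its last target.

## Task

Push the longer of the two upright pins all the way down into the hole beside the nest in the fixture tray, and let go of it. Then pick up the black grille frame, carry it over the tray's walls without knocking it against the fixture or the pin, and hold it still, level, about a centimetre above the rim of the nest, lined up so that it would drop straight in, touching neither fixture nor pin, so that I can check the fit. Finish like that, still holding the frame in the air (do not lower it or let go), and leave the shorter pin and the other things where they are.

Things in the scene. Friction and masses are not known exactly. Their poses are not given: they have to be found in the camera images.
- frame_center (a point): Centre of the black grille frame, a flat bar 117 mm long (its x), 39 mm wide (its y) and 18 mm high (its z, up), with rounded ends; it lies flat and loose on the bench. Grip it across the 39 mm width. About 22 g. Either end may point either way in the nest.
- nest_rim (a point): Nest for the frame, on the aluminium block in the fixed dark metal tray. Point: nest centre in the plane of its rim (top of its low plastic walls), 40 mm above the bench; x along the nest towards the pin hole, z up. Inside 49 mm wide; two side walls and an end wall (inner face x = -67 mm), 4 mm thick, stand 8 mm above the block; the +x end is open, to be closed by the pin.
- pin_hole (a point): Centre of the mouth of the vertical pin hole in the fixture's block top, 72 mm from the nest's centre along the nest's x, 32 mm above the bench; 10 mm wide, 24 mm deep to its flat bottom, mouth bevelled 2 mm. Axes as those of nest_rim.
- pin_long_head (a point): Centre of the grip head of the longer steel pin (82 mm overall): head 12 mm wide, 22 mm high, on a shank 8 mm thick, 60 mm long; z up along the pin. Point is 71 mm above the pin's lower tip. Stands upright, loose, 18 mm deep in one of two holes (60 mm apart) of a fixed 96 x 36 x 28 mm aluminium stand, head centre 81 mm above the bench. About 40 g.
- pin_long_tip (a point): Centre of the longer pin's lower end, which is tapered over its last 3 mm; z up along the pin.
- pin_short: Shorter steel pin (62 mm overall, shank 40 mm, otherwise like the longer one) in the other hole of the stand; origin at its lower tip. Stays.
- marker: Black and red felt marker 132 mm long, 18 mm thick, lying on the bench left of the fixture; origin under its middle. Stays.
- hex_keys: Yellow hex key case, 22 x 92 x 24 mm; origin under its middle. Stays.
- bolt: Small steel hexagon bolt standing on its head, 34 mm high; origin under its head. Stays.
- board: Small green circuit board, 36 x 60 x 12 mm; origin under its middle. Stays.
- fixture: The fixture's origin: on the bench under the nest's centre, axes as those of nest_rim. Its tray walls are 4 mm thick and 50 mm high above the bench; their inner faces are at x = -85 and +97 mm, y = -62 and +62 mm. A storage bin hangs 0.42 m above the bench at the back left (x beyond 0.61 m, y -0.02 to 0.22 m from the robot): keep the wrist clear of it.
- frame: The frame's origin: centre of its underside, 9 mm below frame_center.
- pin_long: The longer pin's origin, at its lower tip.

How it is judged:
On the way:
1. the longer pin is fully down in the fixture's hole and released (z of pin_long_tip in the frame of pin_hole below -0.02 m and horizontal distance between pin_long_tip and pin_hole below 0.004 m and angle between pin_long_tip's own z axis and vertical below 0.12 rad and contact force between the fingers and pin_long below 0.1 N), for 0.2 s.
At the end, for the whole second after the job is handed in: Longer pin within 4 mm of the hole's bottom, free of the fingers; frame held by the fingers, still, level and in line with the nest within 0.1 rad, centred within 6 mm along and across, underside 2 to 22 mm above the rim, touching neither fixture nor pin (all of step 1 and x of frame_center in the frame of nest_rim between -0.006 and 0.006 m and y of frame_center in the frame of nest_rim between -0.006 and 0.006 m and z of frame_center in the frame of nest_rim between 0.011 and 0.031 m and angle between the x axis of frame_center and the x axis of nest_rim, either way round below 0.1 rad and angle between frame_center's own z axis and vertical below 0.1 rad and contact force between the fingers and frame above 1 N and contact force between frame and fixture below 0.1 N and contact force between frame and pin_long below 0.1 N and linear speed of frame below 0.02 m/s); the arm keeps its last pose, push and grip.
It fails at once if the frame is knocked against the fixture or the pin (over 5 N) (contact force between frame and fixture above 5 N or contact force between frame and pin_long above 5 N).
It fails at once if the shorter pin or another loose thing is moved (over 25 mm) (distance of any of marker, hex_keys, bolt, board, pin_short from where it was at the start of the episode above 0.025 m).
It also fails if it takes over 61 s, if anything falls off the work surface, if the arm or the gripper's body presses on something with over 40 N, if the wrist force passes 120 N, or if a joint passes its speed limit or range.

## Working session

There is one attempt and no reset: what is moved stays moved. The work goes in short steps, Python scripts to look and compute and a tool call to move; the robot and the scene stay as the last step left them, time stands still between calls to the robot, and variables do not carry over. Pictures are saved under pics/ and viewed, and the job is handed in when it is done.

Besides the shell and the picture viewer there is one more tool, called after ">>>" in YAML: its name, and indented under it one key for each argument. send_rows: Moves the arm, as the interface text tells. Its arguments: {"type":"object","properties":{"series":{"type":"array","items":{"type":"array","items":{"type":"number"}}},"fingers":{"type":"number"},"newtons":{"type":"number"}},"required":["series"]}

```bash
mkdir -p pics; cat > h.py <<'E'
import numpy as np, cv2
from workcell import *
np.set_printoptions(precision=4,suppress=True)
def cam2world(p,loc,st=None):
    loc=np.array(loc,float)
    if 'rvec' in p and p.get('rvec') is not None:
        R=cv2.Rodrigues(np.array(p['rvec'],float))[0]
        return R.T@(loc-np.array(p['tvec'],float).ravel())
    h=np.array(p['hand_eye']); t=h[:3,:3]@loc+h[:3,3]
    return np.array(st['orientation']).reshape(3,3)@t+np.array(st['tool_pos'])
def save(p,n): cv2.imwrite('pics/'+n+'.png',p['frame'][:,:,::-1])
E
python3 - <<'E'
from h import *
st=get_obs(); print(st)
for c in ['top','scene']:
    p=get_image(c); save(p,c+'0')
    for l in ['frame_center','nest_rim','pin_hole','pin_long_head','pin_long_tip','pin_short','fixture','marker','hex_keys','bolt','board']:
        r=landmark_of(p,l)
        print(c,l,[(round(x['score'],2),cam2world(p,x['location'])) for x in r[:2]])
print(get_obs()['time'])
E
```

```text
{'time': 0.0, 'joint_positions': array([-1.4054,  0.2772, -0.0279,  1.268 ,  0.    ,  1.4674]), 'qvel': array([-0.002 ,  0.0006, -0.0007, -0.0018,  0.0009,  0.0009]), 'effort': array([ -0.0005, -44.5508,  29.5203,   0.0165,  -0.0002,   0.    ]), 'tool_pos': array([ 0.1658, -0.6018,  0.2301]), 'orientation': array([[ 0.9641,  0.2655, -0.0004],
       [ 0.2655, -0.9641,  0.0022],
       [ 0.0002, -0.0022, -1.    ]]), 'wrist_force': array([-0.5981, -0.3224,  0.2088]), 'torque': array([-0.0629, -0.0335,  0.055 ]), 'gripper_width': 0.08561995199310639}
top frame_center [(0.57, array([0.4508, 0.0695, 0.0129]))]
top nest_rim [(0.66, array([ 0.6087, -0.1861,  0.0416]))]
top pin_hole [(0.56, array([ 0.5357, -0.177 ,  0.0355])), (0.55, array([ 0.6109, -0.1796,  0.0014]))]
top pin_long_head [(0.56, array([ 0.4625, -0.2803,  0.0799]))]
top pin_long_tip [(0.44, array([ 0.4646, -0.283 ,  0.0085]))]
top pin_short [(0.46, array([ 0.4042, -0.2736,  0.0062]))]
top fixture [(0.82, array([ 0.6086, -0.1812,  0.0014]))]
top marker [(0.64, array([0.5478, 0.0855, 0.0034]))]
top hex_keys [(0.82, array([0.638
[... 315 characters left out ...]
0.0044])), (0.67, array([ 0.6081, -0.1819,  0.0376]))]
scene nest_rim [(0.94, array([ 0.6103, -0.1851,  0.0393]))]
scene pin_hole [(0.95, array([ 0.5366, -0.1782,  0.0281]))]
scene pin_long_head [(0.43, array([ 0.4613, -0.2883,  0.0814]))]
scene pin_long_tip []
scene pin_short [(0.68, array([ 0.4011, -0.2757,  0.0109]))]
scene fixture [(0.57, array([ 0.6038, -0.1759,  0.0008]))]
scene marker [(0.51, array([ 0.4661, -0.1171,  0.0026])), (0.5, array([0.5491, 0.0858, 0.0004]))]
scene hex_keys [(0.62, array([ 0.6324,  0.0801, -0.0014])), (0.29, array([ 0.4616, -0.2839,  0.0105]))]
scene bolt [(0.52, array([ 0.4655, -0.1173, -0.0011]))]
scene board [(0.52, array([ 0.7828, -0.2402, -0.0035]))]
1.2
```

View images.

View pics/top0.png

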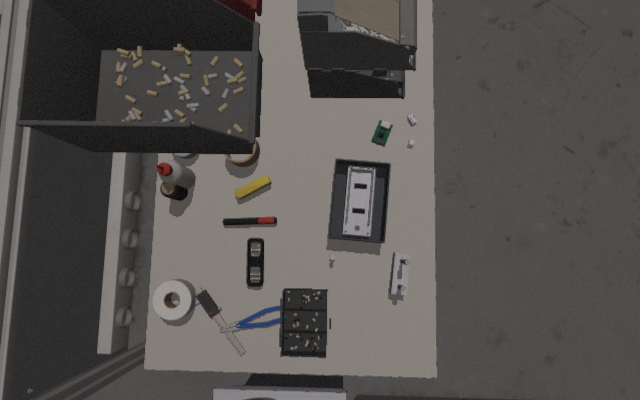

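View pics/scene0.png

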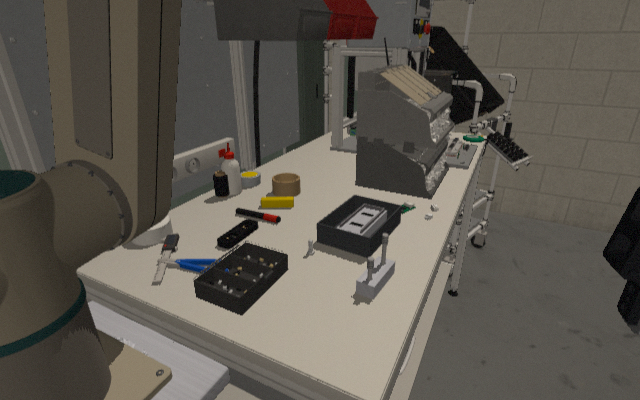

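```bash
cat >> h.py <<'E'
def plan(target,yaw,n=10,st=None):
    "yaw deg of tool x in world; prints per-row moves, stepwise in tool axes"
    st=st or get_obs(); R=np.array(st['orientation']); y0=np.degrees(np.arctan2(R[1,0],R[0,0]))
    d=np.array(target)-st['tool_pos']; turn=-((yaw-y0+180)%360-180)
    out=[]
    for i in range(n):
        y=np.radians(y0-turn*i/n); s=d/n
        out.append([round(float(s[0]*np.cos(y)+s[1]*np.sin(y)),4),round(float(s[0]*np.sin(y)-s[1]*np.cos(y)),4),round(float(-s[2]),4),round(turn/n,2)])
    print('yaw0',y0,'delta',d); print(out)
E
python3 - <<'E'
from h import *
p=get_image('wrist'); print(np.array(p['hand_eye']),p['fx'],p['cx'],p['cy'])
t=get_image('top')
for l in ['frame','fixture','pin_long','pin_short']:
    r=silhouettes(t,l)
    for x in r[:2]:
        m=x['region'].astype(np.uint8); c=max(cv2.findContours(m,0,1)[0],key=cv2.contourArea)
        print(l,x['score'],m.sum(),cv2.minAreaRect(c))
plan([0.5,-0.23,0.25],-5.5,9)
E
```

```text
[[-0.0009 -0.9518 -0.3066  0.0786]
 [ 1.     -0.0008 -0.0004 -0.0002]
 [ 0.0001 -0.3066  0.9518 -0.1413]
 [ 0.      0.      0.      1.    ]] 294.2877195965632 322.3276539102084 197.4501723683485
frame 0.84 569 ((255.0, 262.0), (15.999998092651367, 47.99999237060547), 0.0)
pin_long 0.61 12 ((405.0, 261.0), (2.0, 4.0), 90.0)
yaw0 15.401026069519357 delta [0.334  0.3726 0.0187]
[[0.0468, -0.0301, -0.0021, np.float64(2.32)], [0.0455, -0.0319, -0.0021, np.float64(2.32)], [0.0442, -0.0337, -0.0021, np.float64(2.32)], [0.0428, -0.0355, -0.0021, np.float64(2.32)], [0.0413, -0.0372, -0.0021, np.float64(2.32)], [0.0398, -0.0389, -0.0021, np.float64(2.32)], [0.0382, -0.0404, -0.0021, np.float64(2.32)], [0.0365, -0.0419, -0.0021, np.float64(2.32)], [0.0348, -0.0434, -0.0021, np.float64(2.32)]]
```

>>> send_rows:
  series:
    - [0.033,-0.022,-0.003,2.3]
    - [0.033,-0.023,-0.003,2.3]
    - [0.032,-0.024,-0.003,2.3]
    - [0.031,-0.026,-0.003,2.3]
    - [0.03,-0.027,-0.003,2.3]
    - [0.029,-0.028,-0.003,2.3]
    - [0.028,-0.029,-0.003,2.3]
    - [0.026,-0.03,-0.003,2.3]
    - [0.025,-0.03,-0.003,2.3]
    - [0,0,0,0]
  fingers: 1

```text
time: 2.33
tool_pos: [0.4169, -0.3303, 0.2585]
orientation: [[0.993, -0.12, 0.004], [-0.12, -0.993, -0.004], [0.004, 0.004, -1.0]]
wrist_force: [0.5, -0.6, 0.4]
gripper_width: 0.085
```

```bash
python3 - <<'E'
from h import *
st=get_obs(); print(st['time'],st['tool_pos'],st['orientation'],st['qvel'])
p=get_image('wrist'); save(p,'w1')
for l in ['nest_rim','pin_hole','pin_long_head','pin_long_tip','pin_short','fixture']:
    r=landmark_of(p,l)
    print(l,[(round(x['score'],2),cam2world(p,x['location'],st)) for x in r[:2]])
E
```

```text
2.3333 [ 0.4169 -0.3303  0.2585] [[ 0.9928 -0.1195  0.0036]
 [-0.1195 -0.9928 -0.0043]
 [ 0.0041  0.0038 -1.    ]] [-0.0349 -0.0077 -0.0124 -0.0094 -0.0802 -0.0561]
nest_rim [(0.63, array([ 0.6098, -0.1812,  0.0433]))]
pin_hole [(0.58, array([ 0.5342, -0.1772,  0.0294])), (0.52, array([ 0.4633, -0.1207, -0.0004]))]
pin_long_head [(0.55, array([ 0.4656, -0.2843,  0.0789]))]
pin_long_tip [(0.71, array([ 0.4585, -0.2842,  0.0103]))]
pin_short [(0.47, array([ 0.4032, -0.2766,  0.0123]))]
fixture [(0.91, array([ 0.606 , -0.1865, -0.    ]))]
```

View pics/w1.png

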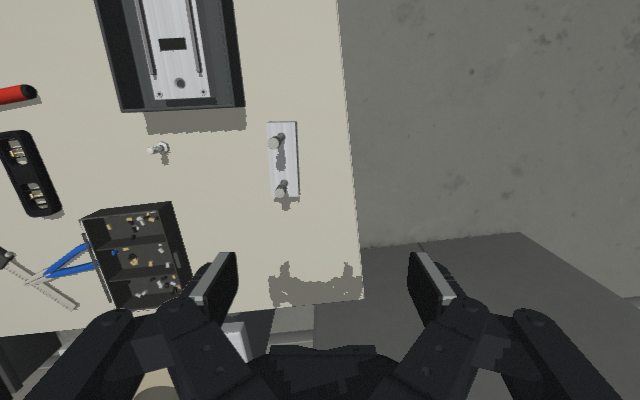

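```bash
cat >> h.py <<'E'
def pix2world(p,uv,z,st=None):
    ray=np.array([(uv[0]-p['cx'])/p['fx'],(uv[1]-p['cy'])/p['fy'],1.])
    o=cam2world(p,[0,0,0],st); d=cam2world(p,ray,st)-o
    return o+d*(z-o[2])/d[2]
def world2pix(p,X,st=None):
    X=np.array(X,float)
    if p.get('rvec') is not None:
        c=cv2.Rodrigues(np.array(p['rvec'],float))[0]@X+np.array(p['tvec']).ravel()
    else:
        h=np.array(p['hand_eye']); t=np.array(st['orientation']).T@(X-st['tool_pos']); c=h[:3,:3].T@(t-h[:3,3])
    return np.array([p['fx']*c[0]/c[2]+p['cx'],p['fy']*c[1]/c[2]+p['cy']])
E
python3 - <<'E'
from h import *
im=cv2.imread('pics/w1.png')
cv2.imwrite('pics/w1a.png',np.hstack([cv2.resize(im[0:130,100:260],None,fx=2.5,fy=4.5,interpolation=2) if 0 else cv2.resize(im[0:120,90:250],None,fx=2.5,fy=2.5,interpolation=2),cv2.resize(im[100:220,230:390],None,fx=2.5,fy=2.5,interpolation=2)]))
E
```

```text
(no output)
```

View pics/w1a.png

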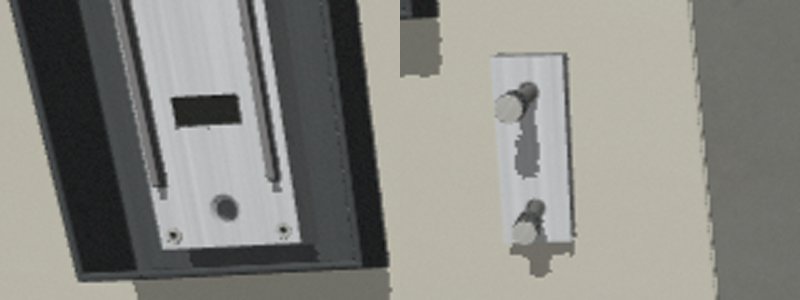

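```bash
python3 - <<'E'
from h import *
st=get_obs(); p=get_image('wrist')
print('hole',pix2world(p,(180,83.2),.032,st)); L=pix2world(p,(273.2,143.2),.092,st);print('long',L);S=pix2world(p,(279.6,193.2),.072,st); print('short',S)
c=lambda x,y:(230+(x-400)/2.5,100+y/2.5)
q=[pix2world(p,c(*a),.028,st)[:2] for a in [(491,57),(567,53),(575,238),(501,243)]]
print(q,np.mean(q,0))
print(np.degrees(np.arctan2(*(L-S)[[1,0]])),np.linalg.norm((L-S)[:2]))
# nest wall lines: left wall & right wall base
for a,b in [((122,20),(160,185)),((245,20),(273,180)),((105,0),(162,245)),((265,0),(299,240))]:
    A=pix2world(p,(90+a[0]/2.5,a[1]/2.5),.036,st);B=pix2world(p,(90+b[0]/2.5,b[1]/2.5),.036,st); print(A,B,np.degrees(np.arctan2(*(A-B)[[1,0]])))
plan([L[0],L[1],.13],-8,10)
E
```

```text
hole [ 0.5324 -0.1858  0.032 ]
long [ 0.4569 -0.2911  0.092 ]
short [ 0.3972 -0.2847  0.072 ]
[array([ 0.4754, -0.2761]), array([ 0.4725, -0.3132]), array([ 0.3785, -0.3027]), array([ 0.3808, -0.2636])] [ 0.4268 -0.2889]
-6.155459790232216 0.06009987875939466
[ 0.6107 -0.1645  0.036 ] [ 0.5453 -0.1609  0.036 ] -3.1661434510365507
[ 0.604  -0.2166  0.036 ] [ 0.5407 -0.2123  0.036 ] -3.867318535852527
[ 0.6187 -0.1597  0.036 ] [ 0.5201 -0.154   0.036 ] -3.304968081650829
[ 0.6101 -0.227   0.036 ] [ 0.514  -0.2177  0.036 ] -5.5103875119424695
yaw0 -7.329412855053295 delta [ 0.0448  0.0447 -0.1274]
[[0.0039, -0.005, 0.0127, np.float64(0.07)], [0.0039, -0.005, 0.0127, np.float64(0.07)], [0.0039, -0.005, 0.0127, np.float64(0.07)], [0.0039, -0.005, 0.0127, np.float64(0.07)], [0.0039, -0.005, 0.0127, np.float64(0.07)], [0.0038, -0.005, 0.0127, np.float64(0.07)], [0.0038, -0.005, 0.0127, np.float64(0.07)], [0.0038, -0.005, 0.0127, np.float64(0.07)], [0.0038, -0.005, 0.0127, np.float64(0.07)], [0.0038, -0.005, 0.0127, np.float64(0.07)]]
```

>>> send_rows:
  series:
    - [0.006,-0.006,0.012,0]
    - [0.006,-0.006,0.012,0]
    - [0.006,-0.006,0.012,0]
    - [0.006,-0.006,0.012,0]
    - [0.006,-0.006,0.012,0]
    - [0.006,-0.006,0.012,0]
    - [0.005,-0.006,0.012,0]
    - [0.003,-0.004,0.012,0]
    - [0,0,0,0]
    - [0,0,0,0]

```text
time: 3.57
tool_pos: [0.4613, -0.2934, 0.1453]
orientation: [[0.991, -0.136, -0.006], [-0.136, -0.991, 0.001], [-0.007, -0.0, -1.0]]
wrist_force: [-0.9, -0.4, 0.0]
gripper_width: 0.0852
```

```bash
python3 - <<'E'
from h import *
st=get_obs(); print(st['time'],st['tool_pos'],st['orientation'],st['qvel'])
p=get_image('wrist'); save(p,'w2'); np.save('w2.npy',[st['tool_pos'],*st['orientation']])
print(get_obs()['tool_pos'])
for l in ['nest_rim','pin_hole','pin_long_head','pin_short']:
    r=landmark_of(p,l)
    print(l,[(round(x['score'],2),cam2world(p,x['location'],st)) for x in r[:2]])
print(get_obs()['tool_pos'])
E
```

```text
3.5667 [ 0.4613 -0.2934  0.1453] [[ 0.9907 -0.1362 -0.0065]
 [-0.1362 -0.9907  0.0014]
 [-0.0066 -0.0005 -1.    ]] [ 0.0104  0.0267 -0.0369 -0.0143  0.0061  0.0057]
[ 0.4608 -0.2932  0.1451]
nest_rim [(0.74, array([ 0.6085, -0.1847,  0.0398]))]
pin_hole [(0.67, array([ 0.536 , -0.1766,  0.0293]))]
pin_long_head [(0.94, array([ 0.4648, -0.2837,  0.0826]))]
pin_short [(0.59, array([ 0.4028, -0.2777,  0.0091]))]
[ 0.4621 -0.295   0.1477]
```

View pics/w2.png

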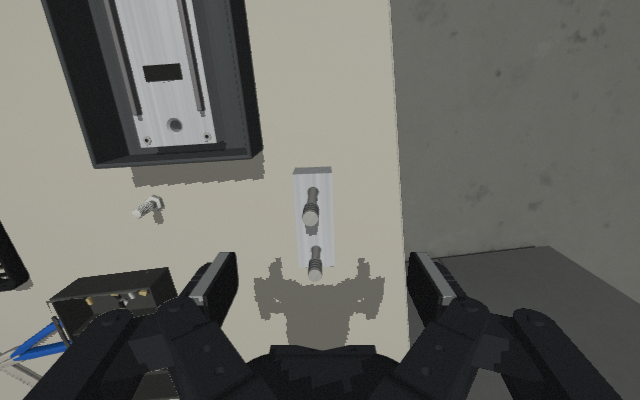

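```bash
python3 - <<'E'
from h import *
im=cv2.imread('pics/w2.png')
cv2.imwrite('pics/w2a.png',np.hstack([cv2.resize(im[80:180,110:240],None,fx=3,fy=3,interpolation=2),cv2.resize(im[160:290,260:370],None,fx=3,fy=3,interpolation=2)[:300]]) if 0 else np.hstack([cv2.resize(im[50:180,110:240],None,fx=3,fy=3,interpolation=2),cv2.resize(im[160:290,260:370],None,fx=3,fy=3,interpolation=2)]))
E
```

```text
(no output)
```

View pics/w2a.png

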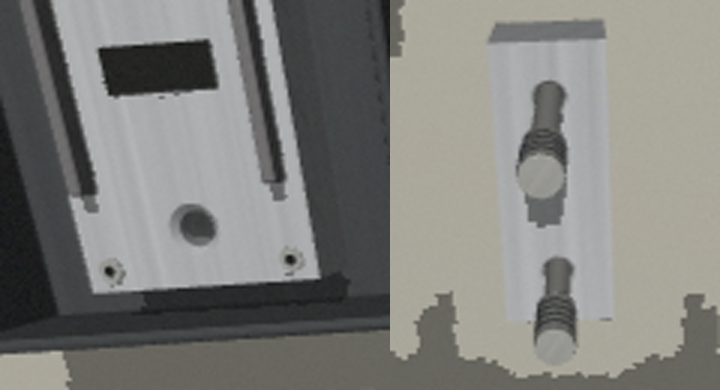

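```bash
python3 - <<'E'
from h import *
a=np.load('w2.npy'); st=dict(tool_pos=a[0],orientation=a[1:])
p=get_image('wrist')
L=pix2world(p,(310.3,218.7),.092,st);S=pix2world(p,(315.3,275.7),.072,st);print('hole',pix2world(p,(174.3,125),.032,st),'long',L,'short',S)
now=get_obs(); print(now['tool_pos'],now['qvel'])
plan([L[0],L[1],.0625],-7,8)
E
```

```text
hole [ 0.5377 -0.178   0.032 ] long [ 0.4621 -0.2846  0.092 ] short [ 0.4025 -0.279   0.072 ]
[ 0.4622 -0.295   0.1478] [-0.0001 -0.0014 -0.0001  0.0008  0.0005  0.0004]
yaw0 -7.884730561154917 delta [-0.0001  0.0104 -0.0853]
[[-0.0002, -0.0013, 0.0107, np.float64(-0.11)], [-0.0002, -0.0013, 0.0107, np.float64(-0.11)], [-0.0002, -0.0013, 0.0107, np.float64(-0.11)], [-0.0002, -0.0013, 0.0107, np.float64(-0.11)], [-0.0002, -0.0013, 0.0107, np.float64(-0.11)], [-0.0002, -0.0013, 0.0107, np.float64(-0.11)], [-0.0002, -0.0013, 0.0107, np.float64(-0.11)], [-0.0002, -0.0013, 0.0107, np.float64(-0.11)]]
```

>>> send_rows:
  series:
    - [-0.001,-0.003,0.011,0]
    - [-0.001,-0.003,0.011,0]
    - [0,-0.003,0.011,0]
    - [0,-0.002,0.011,0]
    - [0,0,0.011,0]
    - [0,0,0.011,0]
    - [0,0,0.011,0]
    - [0,0,0.009,0]
    - [0,0,0,0]
    - [0,0,0,0]

```text
time: 4.7
tool_pos: [0.4602, -0.2825, 0.0544]
orientation: [[0.99, -0.139, -0.001], [-0.139, -0.99, -0.003], [-0.001, 0.003, -1.0]]
wrist_force: [0.0, -0.3, -0.1]
gripper_width: 0.0853
```

```bash
python3 - <<'E'
from h import *
get_image('top'); get_image('top')
plan([.462,-.2846,.0625],-7,1)
E
```

```text
yaw0 -7.995624334908343 delta [ 0.0015 -0.0019  0.0076]
[[0.0018, 0.0017, -0.0076, np.float64(-1.0)]]
```

>>> send_rows:
  series:
    - [0.002,0.002,-0.007,0]
    - [0,0,0,0]
    - [0,0,0,0]
    - [0,0,0,0]
    - [0,0,0,0]
    - [0,0,0,0]
    - [0,0,0,0]
    - [0,0,0,0]
    - [0,0,0,0]
    - [0,0,0,0]
  fingers: 0
  newtons: 50

```text
time: 5.63
tool_pos: [0.4653, -0.2866, 0.0666]
orientation: [[0.99, -0.139, 0.006], [-0.139, -0.99, -0.006], [0.007, 0.005, -1.0]]
wrist_force: [0.3, 1.3, 0.7]
gripper_width: 0.0099
```

```bash
python3 - <<'E'
from h import *
p=get_image('wrist');save(p,'w3');st=get_obs();print(st)
E
```

```text
{'time': 5.6833, 'joint_positions': array([-0.6698,  0.2756, -0.405 ,  0.8814, -0.0009,  2.6111]), 'qvel': array([-0.0002,  0.001 , -0.0001,  0.0013, -0.0009,  0.0006]), 'effort': array([ -0.3147, -39.0516,  24.3595,  -0.182 ,  -0.1926,  -0.0026]), 'tool_pos': array([ 0.4653, -0.2865,  0.0666]), 'orientation': array([[ 0.9903, -0.1389,  0.0063],
       [-0.1388, -0.9903, -0.0061],
       [ 0.0071,  0.0052, -1.    ]]), 'wrist_force': array([0.172 , 1.1865, 0.6266]), 'torque': array([ 0.1607, -0.0036,  0.0564]), 'gripper_width': 0.01030309965608541}
```

View pics/w3.png

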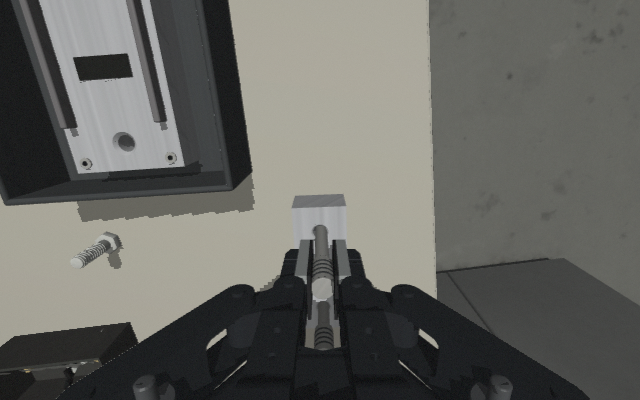

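>>> send_rows:
  series:
    - [0,0,-0.006,0]
    - [0,0,-0.01,0]
    - [0,0,-0.012,0]
    - [0,0,-0.012,0]
    - [0,0,-0.012,0]
    - [0,0,-0.01,0]
    - [0,0,-0.007,0]
    - [0,0,-0.004,0]
    - [0,0,-0.002,0]
    - [0,0,0,0]

```text
time: 6.52
tool_pos: [0.4642, -0.2873, 0.1491]
orientation: [[0.99, -0.14, 0.005], [-0.14, -0.99, -0.01], [0.007, 0.009, -1.0]]
wrist_force: [-0.6, -0.2, -0.3]
gripper_width: 0.0102
```

```bash
python3 - <<'E'
from h import *
get_image('wrist');p=get_image('wrist');save(p,'w4');st=get_obs();print(st['time'],st['tool_pos'],st['orientation'],st['gripper_width'])
print(world2pix(p,st['tool_pos'],st))
plan([.5405,-.180,st['tool_pos'][2]],-8,10)
E
```

```text
6.6167 [ 0.4638 -0.2869  0.1483] [[ 0.9902 -0.1396  0.0044]
 [-0.1396 -0.9902 -0.0088]
 [ 0.0056  0.0081 -1.    ]] 0.010098196637128427
[322.8047 255.6992]
yaw0 -8.022447554825309 delta [0.0767 0.1069 0.    ]
[[0.0061, -0.0117, -0.0, np.float64(-0.0)], [0.0061, -0.0117, -0.0, np.float64(-0.0)], [0.0061, -0.0117, -0.0, np.float64(-0.0)], [0.0061, -0.0117, -0.0, np.float64(-0.0)], [0.0061, -0.0117, -0.0, np.float64(-0.0)], [0.0061, -0.0117, -0.0, np.float64(-0.0)], [0.0061, -0.0117, -0.0, np.float64(-0.0)], [0.0061, -0.0117, -0.0, np.float64(-0.0)], [0.0061, -0.0117, -0.0, np.float64(-0.0)], [0.0061, -0.0117, -0.0, np.float64(-0.0)]]
```

View pics/w4.png

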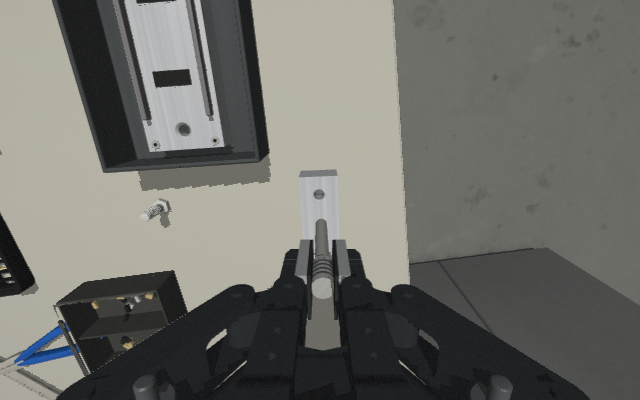

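```bash
python3 - <<'E'
from h import *
st=get_obs();p=get_image('wrist')
im=cv2.imread('pics/w4.png');cv2.imwrite('pics/w4a.png',np.hstack([cv2.resize(im[180:300,270:370],None,fx=4,fy=4,interpolation=2),cv2.resize(im[60:180,120:220],None,fx=4,fy=4,interpolation=2)]))
I=dict(tool_pos=np.zeros(3),orientation=np.eye(3))
for l in ['pin_long_tip','pin_long_head','pin_hole','nest_rim']:
    for r in landmark_of(p,l)[:1]: print(l,r['score'],cam2world(p,r['location'],st),'tool',cam2world(p,r['location'],I))
print(get_obs()['tool_pos'])
print(pix2world(p,(321,224),.0566,I),pix2world(p,(321,288),-.0254,I), world2pix(p,[.003,0,.0566],I))
print('standhole',pix2world(p,(318.7,194.3),.028,st),'hole',pix2world(p,(183,128.7),.032,st))
E
```

```text
pin_long_tip 0.74 [ 0.4555 -0.2841  0.0956] tool [-0.0089 -0.0021  0.0526]
pin_long_head 0.73 [ 0.4641 -0.2849  0.1617] tool [ 0.0001 -0.002  -0.0134]
pin_hole 0.97 [ 0.5351 -0.1756  0.0265] tool [ 0.0543 -0.1212  0.1211]
nest_rim 0.86 [ 0.609  -0.1824  0.0415] tool [ 0.1286 -0.1247  0.1065]
[ 0.4636 -0.2867  0.1478]
[-0.0056 -0.0012  0.0566] [-0.0025 -0.0009 -0.0254] [322.6877 212.9853]
standhole [ 0.4622 -0.284   0.028 ] hole [ 0.5378 -0.1781  0.032 ]
```

View pics/w4a.png

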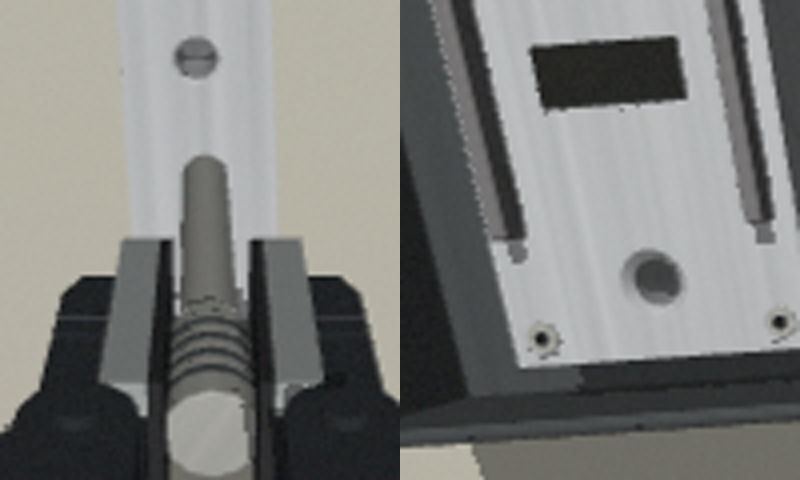

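>>> send_rows:
  series:
    - [0.003,-0.006,0,0]
    - [0.007,-0.012,0,0]
    - [0.009,-0.016,0,0]
    - [0.009,-0.018,0,0]
    - [0.009,-0.018,0,0]
    - [0.009,-0.016,0,0]
    - [0.007,-0.012,0,0]
    - [0.005,-0.009,0,0]
    - [0.003,-0.006,0,0]
    - [0.001,-0.003,0,0]

```text
time: 7.7
tool_pos: [0.5445, -0.1729, 0.1442]
orientation: [[0.99, -0.142, -0.0], [-0.142, -0.99, -0.005], [0.001, 0.005, -1.0]]
wrist_force: [-0.3, -0.3, -0.3]
gripper_width: 0.0102
```

```bash
python3 - <<'E'
from h import *
get_image('wrist');get_image('wrist');st=get_obs();p=get_image('wrist');save(p,'w5');print(st['time'],st['tool_pos'],st['orientation'],st['gripper_width'])
np.save('w5.npy',[st['tool_pos'],*st['orientation']])
plan([.5415,-.1795,.118],-8,1)
im=cv2.imread('pics/w5.png');cv2.imwrite('pics/w5a.png',cv2.resize(im[140:300,230:410],None,fx=4,fy=3.7,interpolation=2))
I=dict(tool_pos=np.zeros(3),orientation=np.eye(3))
for l in ['pin_long_tip','pin_hole','nest_rim']:
    for r in landmark_of(p,l)[:1]: print(l,r['score'],cam2world(p,r['location'],st),'tool',cam2world(p,r['location'],I))
E
```

```text
7.8 [ 0.5441 -0.1734  0.1443] [[ 0.9898 -0.1426 -0.0004]
 [-0.1426 -0.9898 -0.0048]
 [ 0.0003  0.0048 -1.    ]] 0.0100768193179704
yaw0 -8.236726469526834 delta [-0.0023 -0.0056 -0.0263]
[[-0.0015, 0.0059, 0.0263, np.float64(-0.24)]]
pin_long_tip 0.98 [ 0.5368 -0.1679  0.0906] tool [-0.0079 -0.0047  0.0536]
pin_hole 0.79 [ 0.5344 -0.1777  0.0244] tool [-0.009   0.005   0.1199]
```

View pics/w5.png

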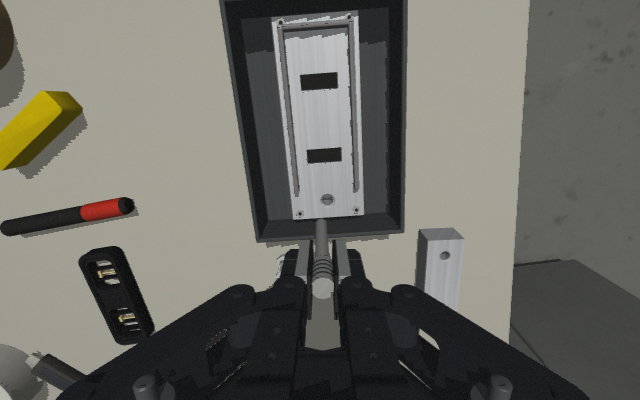

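```bash
python3 - <<'E'
from h import *
im=cv2.imread('pics/w5.png')
cv2.imwrite('pics/w5b.png',np.hstack([cv2.resize(im[0:120,260:380],None,fx=5,fy=5,interpolation=2)[:, :400*5//5+190],cv2.resize(im[140:260,290:330+20],None,fx=3.3,fy=5,interpolation=2)]) if 0 else cv2.resize(im[0:120,255:385],None,fx=5,fy=5,interpolation=2))
cv2.imwrite('pics/w5c.png',cv2.resize(im[120:240,255:385],None,fx=5,fy=5,interpolation=2))
E
```

```text
(no output)
```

View pics/w5b.png

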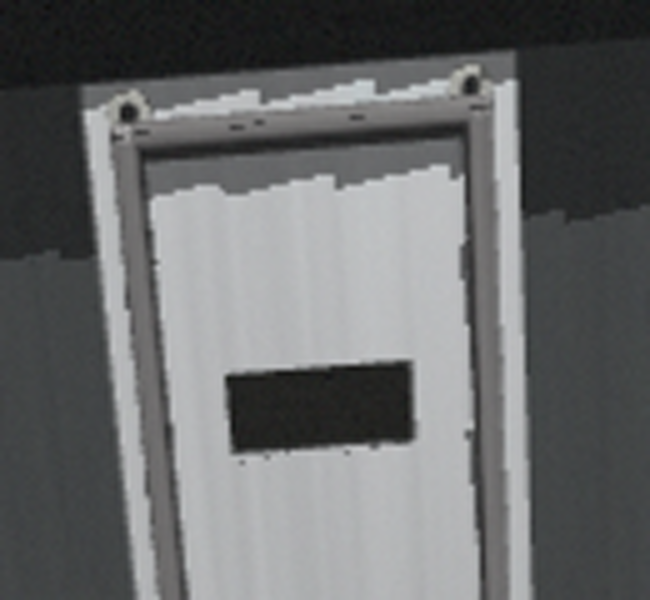

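View pics/w5c.png

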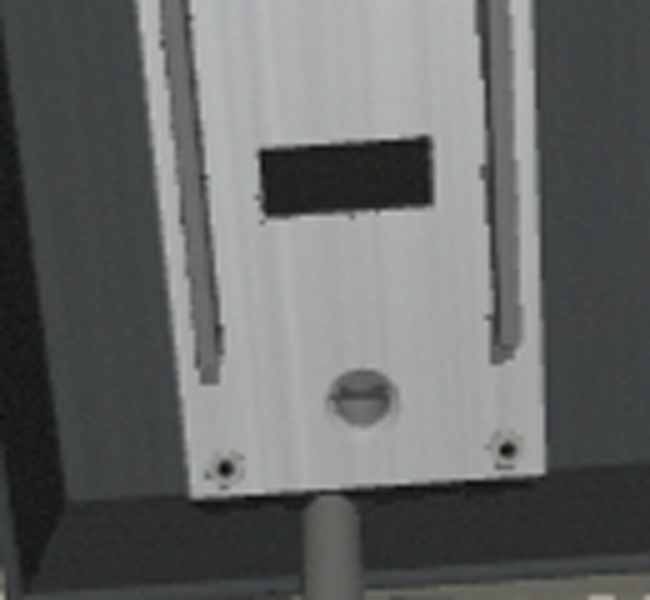

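```bash
python3 - <<'E'
from h import *
a=np.load('w5.npy'); st=dict(tool_pos=a[0],orientation=a[1:]); p=get_image('wrist')
b=lambda x,y,z=.032:pix2world(p,(255+x/5-.4,y/5-.4),z,st)[:2]
c=lambda x,y,z=.032:pix2world(p,(255+x/5-.4,120+y/5-.4),z,st)[:2]
s=[b(130,110),b(470,83),c(226,468),c(506,449)]
far=(s[0]+s[1])/2; near=(s[2]+s[3])/2
print(s,far,near)
y=lambda d:np.degrees(np.arctan2(d[1],d[0]))
print('yaw screws',y(far-near),y(s[0]-s[2]),y(s[1]-s[3]))
B=[b(80,88),b(517,52),c(188,498),c(545,475)]; print('block',B,y(B[0]-B[2]),y(B[1]-B[3]),np.mean(B,0))
h=c(363,397); print('hole',h)
# inner top edges
li=[b(138,148,.04),b(182,598,.04),c(212,330,.04)]; ri=[b(470,125,.04),b(485,600,.04),c(497,330,.04)]
lo=[b(112,140,.04),c(196,350,.04)]; ro=[b(490,110,.04),c(520,345,.04)]
print('inner',li,y(li[0]-li[2]),ri,y(ri[0]-ri[2])); print('outer',lo,y(lo[0]-lo[1]),ro,y(ro[0]-ro[1]))
I=dict(tool_pos=np.zeros(3),orientation=np.eye(3))
tip=(255+331/5-.4,120+495/5-.4); print(tip,pix2world(p,tip,.0545,I))
E
```

```text
[array([ 0.6842, -0.162 ]), array([ 0.6804, -0.2135]), array([ 0.5288, -0.1505]), array([ 0.525, -0.202])] [ 0.6823 -0.1877] [ 0.5269 -0.1762]
yaw screws -4.2395013072710945 -4.2289329520014345 -4.250068819315161
block [array([ 0.6881, -0.1551]), array([ 0.6834, -0.221 ]), array([ 0.524 , -0.1426]), array([ 0.5189, -0.2085])] -4.3600523437974585 -4.325181538788055 [ 0.6036 -0.1818]
hole [ 0.5388 -0.1774]
inner [array([ 0.6772, -0.1629]), array([ 0.6128, -0.1581]), array([ 0.5573, -0.1534])] -4.537646098850858 [array([ 0.6731, -0.2119]), array([ 0.6054, -0.2064]), array([ 0.5501, -0.2022])] -4.5093884052121025
outer [array([ 0.6787, -0.1593]), array([ 0.5541, -0.1501])] -4.253606578351568 [array([ 0.6747, -0.2151]), array([ 0.5469, -0.2059])] -4.110962576261701
(320.8, 218.6) [-0.0005 -0.0014  0.0545]
```

>>> send_rows:
  series:
    - [-0.001,0.003,0.006,0]
    - [-0.001,0.002,0.009,0]
    - [0,0.001,0.009,0]
    - [0,0,0.007,0]
    - [0,0,0.004,0]
    - [0,0,0.002,0]
    - [0,0,0,0]
    - [0,0,0,0]
    - [0,0,0,0]
    - [0,0,0,0]

```text
time: 8.88
tool_pos: [0.5384, -0.1823, 0.102]
orientation: [[0.989, -0.148, -0.003], [-0.148, -0.989, -0.004], [-0.002, 0.004, -1.0]]
wrist_force: [0.1, 0.5, 0.4]
gripper_width: 0.0098
```

```bash
python3 - <<'E'
from h import *
st=get_obs();p=get_image('wrist');save(p,'w6');print(st['time'],st['tool_pos'],st['orientation'],st['qvel'])
R=st['orientation']; print('tip est',st['tool_pos']+R@[-.004,-.0014,.0566])
im=cv2.imread('pics/w6.png');cv2.imwrite('pics/w6a.png',cv2.resize(im[130:290,240:400],None,fx=3.7,fy=3.7,interpolation=2))
p=get_image('scene');save(p,'s6')
cv2.imwrite('pics/s6a.png',cv2.resize(p['frame'][150:270,300:440,::-1],None,fx=5,fy=5,interpolation=2))
plan([.5418,-.1792,.09],-8,1)
E
```

```text
8.8833 [ 0.5384 -0.1823  0.102 ] [[ 0.989  -0.1477 -0.0029]
 [-0.1477 -0.989  -0.004 ]
 [-0.0023  0.0044 -1.    ]] [ 0.0012 -0.0022  0.0049  0.0001 -0.0001 -0.0007]
tip est [ 0.5345 -0.1805  0.0454]
yaw0 -8.496414155280148 delta [ 0.0033  0.0032 -0.0122]
[[0.0028, -0.0036, 0.0122, np.float64(-0.5)]]
```

View pics/w6a.png

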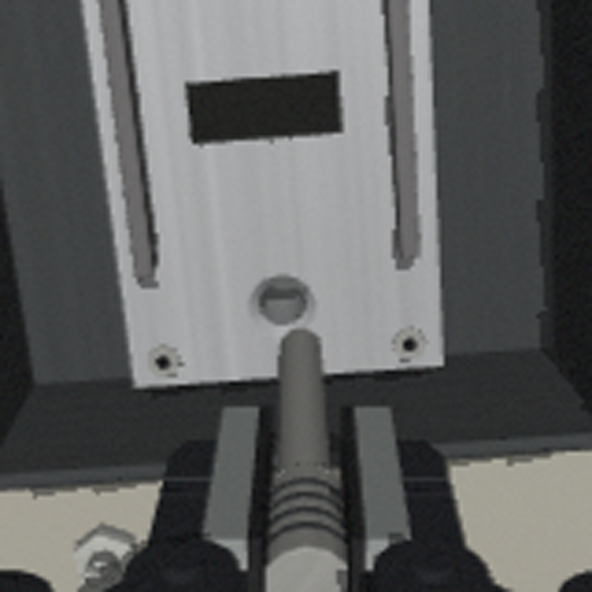

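View pics/s6a.png

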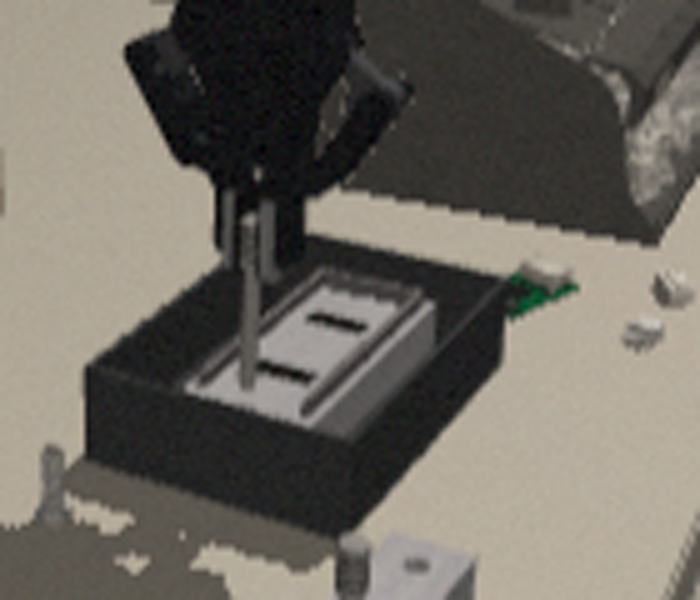

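```bash
python3 - <<'E'
from h import *
p=get_image('wrist')
st=dict(tool_pos=np.array([.5384,-.1823,.102]),orientation=np.array([[ 0.989,-0.1477,-0.0029],[-0.1477,-0.989,-0.004],[-0.0023,0.0044,-1.]]))
I=dict(tool_pos=np.zeros(3),orientation=np.eye(3))
print('hole',pix2world(p,(240+283/3.7-.4,130+300/3.7-.4),.032,st),'tip',pix2world(p,(240+300/3.7-.4,130+330/3.7-.4),.0545,I))
E
```

```text
hole [ 0.5387 -0.1776  0.032 ] tip [-0.0006 -0.0014  0.0545]
```

>>> send_rows:
  series:
    - [0.002,-0.002,0,0]
    - [0.001,-0.001,0,0]
    - [0,0,0,0]
    - [0,0,0,0]
    - [0,0,0,0]
    - [0,0,0.002,0]
    - [0,0,0.002,0]
    - [0,0,0,0]
    - [0,0,0,0]
    - [0,0,0,0]

```text
time: 9.87
tool_pos: [0.543, -0.1797, 0.0986]
orientation: [[0.989, -0.147, -0.001], [-0.147, -0.989, -0.005], [-0.0, 0.005, -1.0]]
wrist_force: [0.4, -0.5, -0.5]
gripper_width: 0.0099
```

```bash
cat > chk.py <<'E'
from h import *
st=get_obs();R=st['orientation'];t=st['tool_pos']+R@[-.004,-.0014,.0566]; print(st['time'],st['tool_pos'],'tip',t,st['wrist_force'],st['gripper_width'])
print('tool err',(R.T@(np.array([.5385,-.1776,.032])-t)))
E
python3 chk.py
```

```text
9.8667 [ 0.543  -0.1797  0.0986] tip [ 0.5392 -0.178   0.042 ] [ 0.3736 -0.4503 -0.4817] 0.009939717888872332
tool err [-0.0008 -0.0003  0.01  ]
```

>>> send_rows:
  series:
    - [-0.0005,0,0.003,0]
    - [0,0,0.003,0]
    - [0,0,0.003,0]
    - [0,0,0.003,0]
    - [0,0,0.003,0]
    - [0,0,0.002,0]
    - [0,0,0,0]
    - [0,0,0,0]
    - [0,0,0,0]
    - [0,0,0,0]

```text
time: 10.7
tool_pos: [0.5417, -0.1794, 0.0791]
orientation: [[0.989, -0.148, -0.002], [-0.148, -0.989, -0.004], [-0.002, 0.004, -1.0]]
wrist_force: [0.0, -0.1, 0.2]
gripper_width: 0.0098
```

```bash
python3 chk.py; python3 - <<'E'
from h import *
p=get_image('wrist');save(p,'w7')
cv2.imwrite('pics/w7a.png',cv2.resize(p['frame'][130:290,240:400,::-1],None,fx=3.7,fy=3.7,interpolation=2))
E
```

```text
10.7 [ 0.5417 -0.1794  0.0791] tip [ 0.5378 -0.1776  0.0225] [ 0.0446 -0.066   0.1803] 0.009794102536430734
tool err [ 0.0007 -0.0001 -0.0095]
```

View pics/w7a.png

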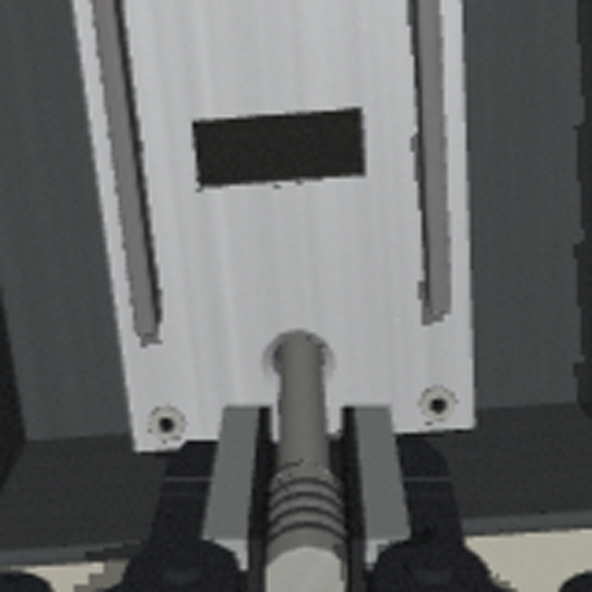

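Pin is in the hole (tip ~9.5 mm deep, no force, hole at about px (320,226) of the full picture). Continue to the bottom.

>>> send_rows:
  series:
    - [0.0003,0,0.003,0]
    - [0,0,0.003,0]
    - [0,0,0.002,0]
    - [0,0,0.002,0]
    - [0,0,0.002,0]
    - [0,0,0.001,0]
    - [0,0,0.001,0]
    - [0,0,0.001,0]
    - [0,0,0.001,0]
    - [0,0,0.001,0]

```text
time: 11.58
tool_pos: [0.5427, -0.1794, 0.0644]
orientation: [[0.989, -0.147, -0.001], [-0.147, -0.989, -0.004], [-0.001, 0.004, -1.0]]
wrist_force: [-3.1, 1.1, 6.3]
gripper_width: 0.0103
```

```bash
python3 chk.py
```

```text
11.5833 [ 0.5427 -0.1794  0.0644] tip [ 0.5389 -0.1777  0.0078] [-3.1129  1.1217  6.3487] 0.010310048949406526
tool err [-0.0004  0.0001 -0.0242]
```

>>> send_rows:
  series:
    - [0,0,0,0]
    - [0,0,0,0]
    - [0,0,0,0]
    - [0,0,0,0]
    - [0,0,0,0]
    - [0,0,-0.005,0]
    - [0,0,-0.012,0]
    - [0,0,-0.02,0]
    - [0,0,-0.025,0]
    - [0,0,-0.025,0]
  fingers: 1

```text
time: 12.42
tool_pos: [0.5388, -0.1775, 0.1504]
orientation: [[0.989, -0.148, -0.012], [-0.148, -0.989, 0.0], [-0.012, 0.001, -1.0]]
wrist_force: [-0.1, -0.8, 0.2]
gripper_width: 0.0855
```

```bash
python3 - <<'E'
from h import *
get_image('wrist');st=get_obs();p=get_image('wrist');save(p,'w8');print(st['time'],st['tool_pos'],st['gripper_width'])
for l in ['pin_long_head','pin_long_tip','nest_rim']:
    for r in landmark_of(p,l)[:1]: print(l,r['score'],cam2world(p,r['location'],st))
t=get_image('top'); save(t,'t8')
r=silhouettes(t,'frame')
m=r[0]['region'].astype(np.uint8);ys,xs=np.nonzero(m);print(xs.mean(),ys.mean())
P=np.array([pix2world(t,(x,y),.018)[:2] for x,y in zip(xs,ys)]);c=P.mean(0);w,v=np.linalg.eigh(np.cov(P.T));print(c,w**.5,v[:,1],np.degrees(np.arctan2(v[1,1],v[0,1])))
plan([.45,.069,.2],-2,10)
E
```

```text
12.4667 [ 0.5425 -0.1791  0.1565] 0.08532324173911962
pin_long_head 0.68 [ 0.5332 -0.1778  0.0787]
pin_long_tip 0.69 [ 0.5376 -0.1767  0.0089]
nest_rim 0.69 [ 0.6086 -0.1814  0.042 ]Traceback (most recent call last):
  File "<stdin>", line 7, in <module>
IndexError: list index out of range
```

View pics/w8.png

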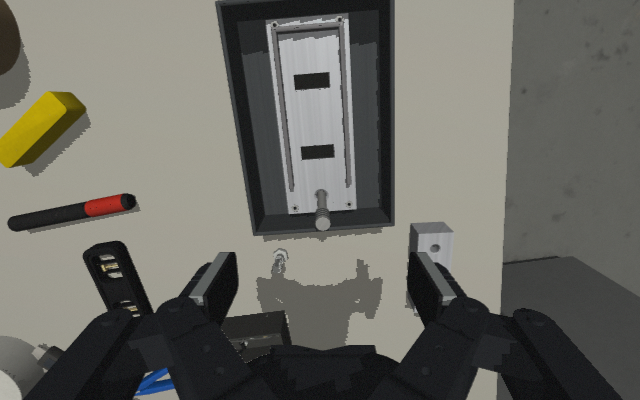

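>>> send_rows:
  series:
    - [-0.005,-0.01,-0.012,0]
    - [-0.012,-0.023,-0.015,-0.7]
    - [-0.016,-0.03,-0.015,-0.7]
    - [-0.017,-0.033,-0.01,-0.7]
    - [-0.017,-0.033,-0.004,-0.7]
    - [-0.016,-0.03,0,-0.7]
    - [-0.014,-0.028,0,-0.7]
    - [-0.012,-0.022,0,-0.7]
    - [-0.006,-0.012,0,-0.5]
    - [-0.002,-0.004,0,0]

```text
time: 13.6
tool_pos: [0.4349, 0.0571, 0.2065]
orientation: [[0.999, -0.03, -0.027], [-0.03, -0.999, 0.021], [-0.027, -0.02, -0.999]]
wrist_force: [-0.6, -0.1, -0.4]
gripper_width: 0.0858
```

```bash
cat > fr.py <<'E'
from h import *
import sys
n=sys.argv[1]
get_image('scene')
for k in range(2):
    st=get_obs();p=get_image('wrist')
    r=silhouettes(p,'frame')
    if r: break
save(p,n);print(st['time'],st['tool_pos'],st['orientation'],st['qvel'])
for l in ['frame_center']:
    for x in landmark_of(p,l)[:2]: print(l,x['score'],cam2world(p,x['location'],st))
for x in r[:1]:
    m=x['region'].astype(np.uint8); c=max(cv2.findContours(m,0,1)[0],key=cv2.contourArea)
    c=c[:,0,:].astype(float)
    W=np.array([pix2world(p,q,.018,st)[:2] for q in c]).astype(np.float32)
    print(x['score'],m.sum(),'minrect@.018',cv2.minAreaRect(W*1000))
    W=np.array([pix2world(p,q,.009,st)[:2] for q in c]).astype(np.float32)
    print('minrect@.009',cv2.minAreaRect(W*1000))
    im=p['frame'].copy(); cv2.drawContours(im,[c.astype(int)],-1,(255,0,0),1); cv2.imwrite('pics/'+n+'s.png',im[:,:,::-1])
E
python3 fr.py w9
```

```text
13.65 [0.4348 0.0567 0.2064] [[ 0.9991 -0.0312 -0.027 ]
 [-0.0307 -0.9993  0.0207]
 [-0.0276 -0.0199 -0.9994]] [-0.0337  0.0221  0.0201 -0.0185 -0.0189 -0.002 ]
frame_center 0.67 [0.4503 0.07   0.0103]
0.55 2429 minrect@.018 ((452.23309326171875, 67.22981262207031), (115.5784912109375, 38.56083297729492), 1.220885992050171)
minrect@.009 ((450.44970703125, 67.66277313232422), (118.75518798828125, 39.62068557739258), 1.2208918333053589)
```

View pics/w9.png

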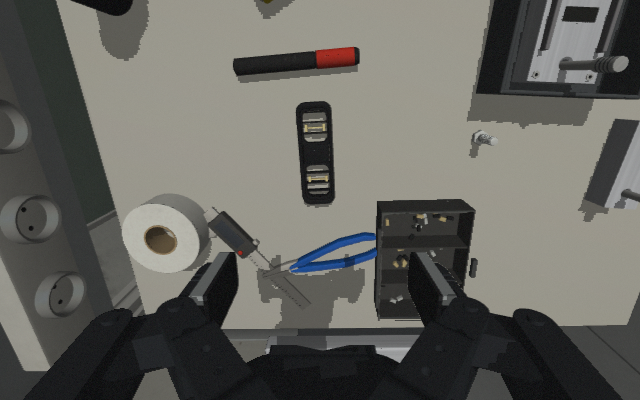

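```bash
python3 - <<'E'
from h import *
p=get_image('scene')
st=get_obs();print(st['tool_pos'],st['orientation'],st['qvel'])
plan([.451,.0678,.05],1.2,1)
E
```

```text
[0.4374 0.0547 0.2066] [[ 0.9991 -0.0348 -0.0248]
 [-0.0343 -0.9992  0.0199]
 [-0.0255 -0.019  -0.9995]] [-0.0054  0.0046  0.0035  0.0018  0.0019  0.0004]
yaw0 -1.9655313420189127 delta [ 0.0136  0.0131 -0.1566]
[[0.0132, -0.0136, 0.1566, np.float64(-3.17)]]
```

>>> send_rows:
  series:
    - [0.002,-0.001,0.008,-0.4]
    - [0.002,-0.002,0.016,-0.6]
    - [0.003,-0.002,0.02,-0.6]
    - [0.003,-0.002,0.022,-0.6]
    - [0.002,-0.001,0.022,-0.4]
    - [0.002,-0.001,0.02,-0.2]
    - [0.001,0,0.016,0]
    - [0,0,0.012,0]
    - [0,0,0.007,0]
    - [0,0,0.003,0]

```text
time: 14.68
tool_pos: [0.4586, 0.0588, 0.0507]
orientation: [[1.0, 0.002, -0.019], [0.002, -1.0, 0.018], [-0.019, -0.018, -1.0]]
wrist_force: [-0.2, 0.8, 0.2]
gripper_width: 0.0854
```

```bash
python3 fr.py w10; python3 - <<'E'
from h import *
plan([.451,.0678,.002],1.2,1)
print(get_obs()['orientation'])
E
```

```text
14.7333 [0.4582 0.0588 0.0505] [[ 0.9998  0.0017 -0.02  ]
 [ 0.0021 -0.9998  0.0182]
 [-0.02   -0.0182 -0.9996]] [ 0.0048 -0.0277  0.0137  0.0352  0.0019 -0.    ]
frame_center 0.65 [0.4531 0.0694 0.0072]
0.73 8170 minrect@.018 ((453.7305908203125, 67.26863098144531), (116.81257629394531, 38.5923957824707), 0.9579032063484192)
minrect@.009 ((449.2419738769531, 67.83121490478516), (122.9195327758789, 40.60999298095703), 0.9579042792320251)
yaw0 0.15954323892545066 delta [-0.009   0.0087 -0.051 ]
[[-0.009, -0.0087, 0.051, np.float64(-1.04)]]
[[ 0.9999  0.0025 -0.0157]
 [ 0.0028 -0.9998  0.0182]
 [-0.0156 -0.0183 -0.9997]]
```

View pics/w10.png

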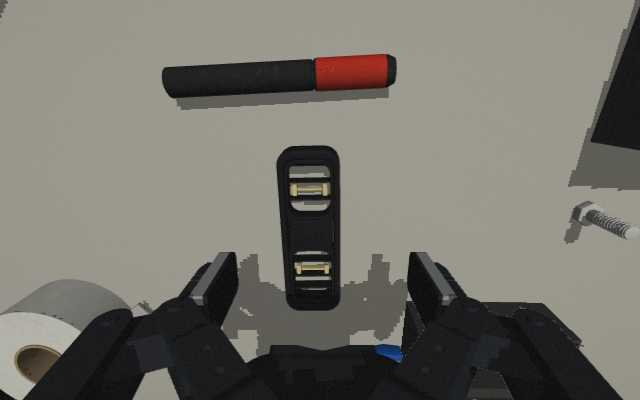

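>>> send_rows:
  series:
    - [-0.002,-0.002,0.003,-0.3]
    - [-0.002,-0.002,0.006,-0.3]
    - [-0.001,-0.002,0.008,-0.2]
    - [0,-0.001,0.008,0]
    - [0,0,0.007,0]
    - [0,0,0.005,0]
    - [0,0,0.004,0]
    - [0,0,0.002,0]
    - [0,0,0,0]
    - [0,0,0,0]

```text
time: 15.72
tool_pos: [0.4566, 0.068, 0.0084]
orientation: [[1.0, 0.019, -0.009], [0.019, -1.0, 0.018], [-0.009, -0.018, -1.0]]
wrist_force: [-0.3, 0.1, 0.2]
gripper_width: 0.0853
```

```bash
python3 - <<'E'
from h import *
get_image('top')
plan([.453,.068,.002],1.0,1)
st=get_obs();print(st['orientation'],st['wrist_force'])
p=get_image('wrist');save(p,'w11')
E
```

```text
yaw0 1.0930593267804 delta [-0.0036 -0.     -0.0064]
[[-0.0036, -0.0, 0.0064, np.float64(0.09)]]
[[ 0.9998  0.0189 -0.0093]
 [ 0.0191 -0.9997  0.0182]
 [-0.009  -0.0184 -0.9998]] [-0.4008 -0.7165 -0.2147]
```

View pics/w11.png

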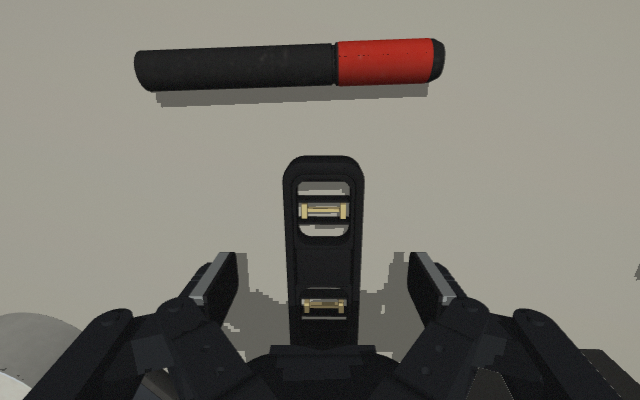

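>>> send_rows:
  series:
    - [-0.002,0,0.003,0]
    - [-0.001,0,0.001,0]
    - [0,0,0,0]
    - [0,0,0,0]
    - [0,0,0,0]
    - [0,0,0,0]
    - [0,0,0,0]
    - [0,0,0,0]
    - [0,0,0,0]
    - [0,0,0,0]

```text
time: 16.65
tool_pos: [0.455, 0.0679, 0.0056]
orientation: [[1.0, 0.019, -0.005], [0.019, -1.0, 0.018], [-0.005, -0.018, -1.0]]
wrist_force: [0.4, 0.3, 0.3]
gripper_width: 0.0857
```

```bash
python3 - <<'E'
from h import *
plan([.453,.068,.002],1.0,1)
E
```

```text
yaw0 1.0758262102219578 delta [-0.002   0.0001 -0.0036]
[[-0.002, -0.0001, 0.0036, np.float64(0.08)]]
```

>>> send_rows:
  series:
    - [-0.002,0,0.003,0]
    - [0,0,0,0]
    - [0,0,0,0]
    - [0,0,0,0]
    - [0,0,0,0]
    - [0,0,0,0]
    - [0,0,0,0]
    - [0,0,0,0]
    - [0,0,0,0]
    - [0,0,0,0]
  fingers: 0
  newtons: 40

```text
time: 17.48
tool_pos: [0.4529, 0.0679, 0.0025]
orientation: [[1.0, 0.019, -0.005], [0.019, -1.0, 0.018], [-0.005, -0.018, -1.0]]
wrist_force: [-0.5, 1.2, 0.5]
gripper_width: 0.0382
```

```bash
python3 - <<'E'
from h import *
st=get_obs();print(st['tool_pos'],st['orientation'],st['wrist_force'],st['gripper_width'])
p=get_image('wrist');save(p,'w12')
E
```

```text
[0.4529 0.0679 0.0025] [[ 0.9998  0.0187 -0.0053]
 [ 0.0188 -0.9997  0.0182]
 [-0.0049 -0.0183 -0.9998]] [-0.51    1.2303  0.4656] 0.038197526599109924
```

View pics/w12.png

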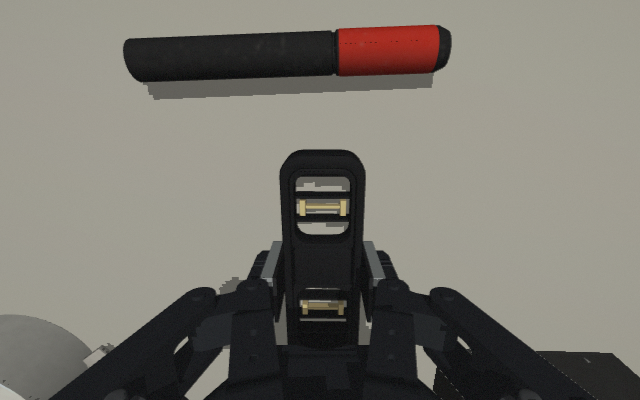

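>>> send_rows:
  series:
    - [0,0,-0.004,0]
    - [0,0,-0.008,0]
    - [0,0,-0.012,0]
    - [0,0,-0.016,0]
    - [0,0,-0.018,0]
    - [0,0,-0.018,0]
    - [0,0,-0.015,0]
    - [0,0,-0.011,0]
    - [0,0,-0.006,0]
    - [0,0,-0.002,0]

```text
time: 18.37
tool_pos: [0.4517, 0.0657, 0.1207]
orientation: [[1.0, 0.019, -0.007], [0.019, -1.0, 0.018], [-0.007, -0.018, -1.0]]
wrist_force: [0.9, 0.9, -0.6]
gripper_width: 0.0378
```

```bash
python3 - <<'E'
from h import *
I=dict(tool_pos=np.zeros(3),orientation=np.eye(3))
get_image('wrist')
st=get_obs();print(st['time'],st['tool_pos'],st['orientation'],st['gripper_width'])
p=get_image('wrist');save(p,'w13')
for l in ['frame_center','frame']:
    for x in landmark_of(p,l)[:2]: print(l,x['score'],cam2world(p,x['location'],I))
print(pix2world(p,(322,150),-.0155,I), pix2world(p,(322,150),-.0065,I))
plan([.6095,-.1826,st['tool_pos'][2]],-4.3,1)
p=get_image('scene');save(p,'s13')
E
```

```text
18.4167 [0.4519 0.0657 0.1207] [[ 0.9998  0.0187 -0.0069]
 [ 0.0189 -0.9997  0.0181]
 [-0.0066 -0.0183 -0.9998]] 0.03797563101085626
frame 0.98 [-0.001  -0.0017  0.0083]
[ 0.0593 -0.0003 -0.0155] [ 0.0579 -0.0003 -0.0065]
yaw0 1.0799544553499898 delta [ 0.1594 -0.2484  0.0023]
[[0.1547, 0.2513, -0.0023, np.float64(5.38)]]
```

View pics/w13.png

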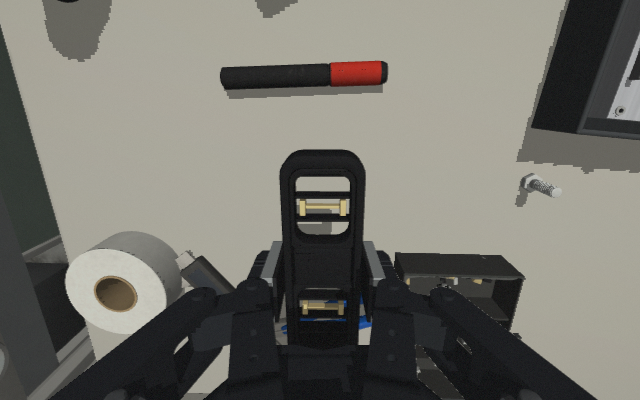

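View pics/s13.png

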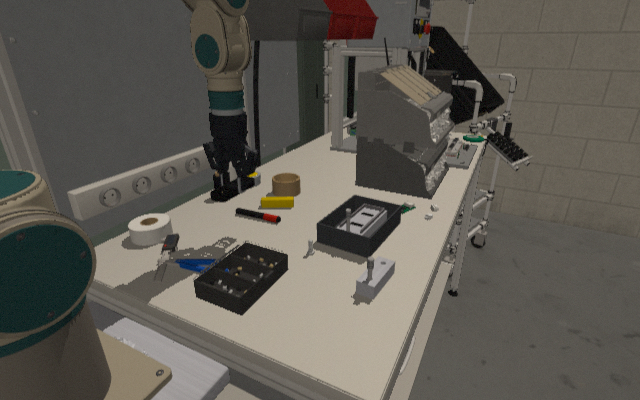

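>>> send_rows:
  series:
    - [0.003,0.004,-0.001,0.2]
    - [0.006,0.009,-0.001,0.3]
    - [0.009,0.013,-0.001,0.4]
    - [0.011,0.017,0,0.4]
    - [0.012,0.019,0,0.4]
    - [0.012,0.019,0,0.4]
    - [0.012,0.019,0,0.4]
    - [0.012,0.019,0,0.4]
    - [0.012,0.019,0,0.4]
    - [0.011,0.017,0,0.4]

```text
time: 19.45
tool_pos: [0.548, -0.1005, 0.1091]
orientation: [[0.999, -0.047, -0.025], [-0.047, -0.999, 0.019], [-0.026, -0.018, -1.0]]
wrist_force: [1.1, -1.1, -0.5]
gripper_width: 0.038
```

```bash
python3 - <<'E'
from h import *
st=get_obs();print(st['time'],st['tool_pos'],st['orientation'],st['gripper_width'])
plan([.6095,-.1826,.125],-4.3,1)
E
```

```text
19.45 [ 0.548  -0.1005  0.1091] [[ 0.9986 -0.047  -0.0254]
 [-0.0465 -0.9987  0.0188]
 [-0.0262 -0.0176 -0.9995]] 0.03801099692038352
yaw0 -2.6666009590730155 delta [ 0.0615 -0.0821  0.0159]
[[0.0653, 0.0792, -0.0159, np.float64(1.63)]]
```

>>> send_rows:
  series:
    - [0.008,0.009,-0.006,0.3]
    - [0.008,0.01,-0.005,0.3]
    - [0.008,0.01,-0.004,0.3]
    - [0.007,0.009,-0.002,0.2]
    - [0.006,0.007,0,0.1]
    - [0.005,0.006,0,0]
    - [0.004,0.005,0,0]
    - [0.003,0.004,0,0]
    - [0.002,0.003,0,0]
    - [0.001,0.001,0,0]

```text
time: 20.28
tool_pos: [0.5998, -0.182, 0.1172]
orientation: [[0.996, -0.078, -0.032], [-0.077, -0.997, 0.02], [-0.034, -0.017, -0.999]]
wrist_force: [-0.8, 0.1, -0.7]
gripper_width: 0.0381
```

```bash
python3 - <<'E'
from h import *
get_image('scene')
st=get_obs();p=get_image('wrist');save(p,'w14');print(st['time'],st['tool_pos'],st['orientation'],st['qvel'])
plan([.6095,-.1826,.125],-4.3,1)
I=dict(tool_pos=np.zeros(3),orientation=np.eye(3))
for l in ['nest_rim','frame_center','pin_hole']:
    for x in landmark_of(p,l)[:2]: print(l,x['score'],cam2world(p,x['location'],st),cam2world(p,x['location'],I))
E
```

```text
20.3333 [ 0.5998 -0.182   0.1172] [[ 0.9964 -0.078  -0.0324]
 [-0.0774 -0.9968  0.0195]
 [-0.0338 -0.0169 -0.9993]] [ 0.0069 -0.0089 -0.0099  0.0032  0.0021  0.0049]
yaw0 -4.4309812037062 delta [ 0.0099 -0.001   0.0077]
[[0.01, 0.0002, -0.0077, np.float64(-0.13)]]
nest_rim 0.91 [ 0.6081 -0.1847  0.0435] [0.011  0.0033 0.0734]
frame_center 0.77 [ 0.601  -0.1806  0.1257] [ 0.0008 -0.0016 -0.0085]
frame_center 0.54 [ 0.5351 -0.1761  0.0755] [-0.0635 -0.0001  0.0439]
pin_hole 0.41 [ 0.6082 -0.183   0.04  ] [0.011  0.0017 0.0768]
```

View pics/w14.png

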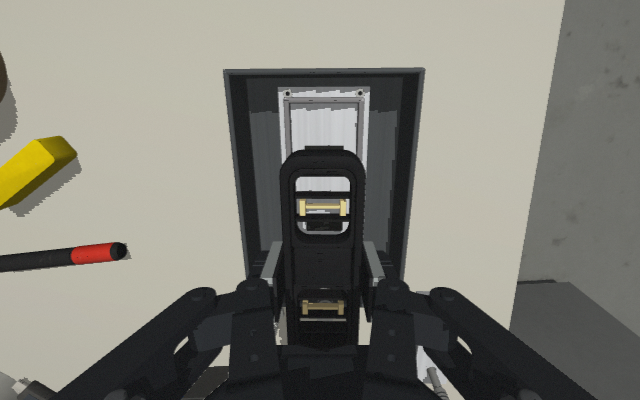

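```bash
python3 - <<'E'
from h import *
im=cv2.imread('pics/w14.png')
cv2.imwrite('pics/w14a.png',cv2.resize(im[60:170,265:385],None,fx=5,fy=5,interpolation=2))
E
```

```text
(no output)
```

View pics/w14a.png

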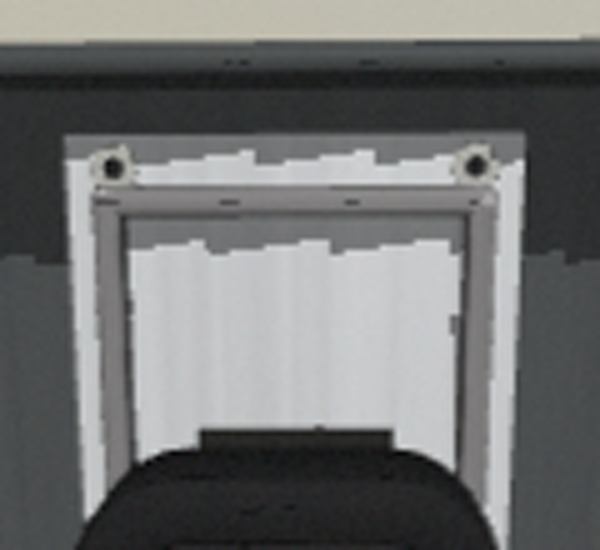

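>>> send_rows:
  series:
    - [0.002,0,-0.001,0]
    - [0.002,0,-0.001,0]
    - [0.002,0,-0.001,0]
    - [0.002,0,0,0]
    - [0.001,0,0,0]
    - [0,0,0,0]
    - [0,0,0,0]
    - [0,0,0,0]
    - [0,0,0,0]
    - [0,0,0,0]

```text
time: 21.37
tool_pos: [0.6093, -0.1807, 0.1212]
orientation: [[0.997, -0.076, -0.032], [-0.075, -0.997, 0.02], [-0.033, -0.017, -0.999]]
wrist_force: [-0.2, 0.1, -0.8]
gripper_width: 0.0379
```

```bash
python3 - <<'E'
from h import *
st=get_obs();p=get_image('wrist');save(p,'w15');print(st['time'],st['tool_pos'],st['orientation'],st['qvel'])
plan([.6093,-.1827,.0535],-4.3,1)
im=cv2.imread('pics/w15.png')
cv2.imwrite('pics/w15a.png',cv2.resize(im[60:170,265:385],None,fx=5,fy=5,interpolation=2))
E
```

```text
21.3667 [ 0.6093 -0.1807  0.1212] [[ 0.9966 -0.0756 -0.032 ]
 [-0.075  -0.997   0.0196]
 [-0.0334 -0.0171 -0.9993]] [-0.0013  0.0011 -0.0013  0.0003 -0.0021 -0.0004]
yaw0 -4.307800724451441 delta [ 0.     -0.002  -0.0676]
[[0.0002, 0.002, 0.0676, np.float64(-0.01)]]
```

View pics/w15a.png

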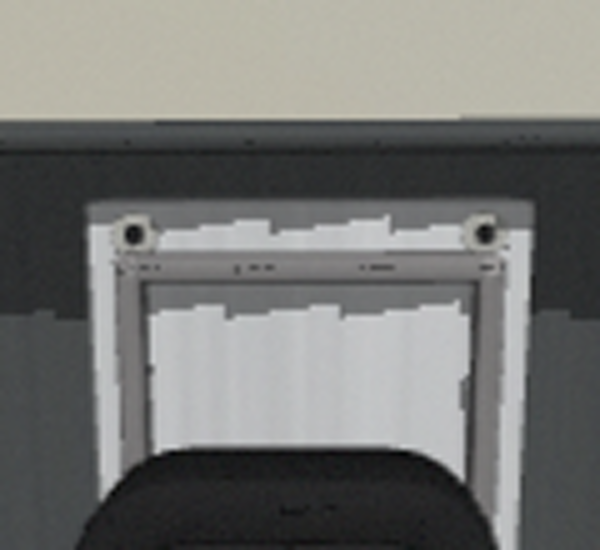

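```bash
python3 - <<'E'
from h import *
st=get_obs();p=get_image('wrist')
f=lambda x,y,z:pix2world(p,(265+x/5-.4,60+y/5-.4),z,st)[:2]
a=f(140,283,.04);b=f(475,281,.04);s1=f(134,234,.032);s2=f(484,233,.032)
u=np.array([np.cos(np.radians(-4.3)),np.sin(np.radians(-4.3))])
print(a,b,(a+b)/2-.067*u, 'screwmid',(s1+s2)/2,'perp yaw',np.degrees(np.arctan2(*(s1-s2)[[1,0]]))-90)
print(((s1+s2)/2-np.array([.6823,-.1877])))
E
```

```text
[ 0.6774 -0.1628] [ 0.674 -0.211] [ 0.6089 -0.1818] screwmid [ 0.682  -0.1875] perp yaw -4.1891126120390965
[-0.0003  0.0002]
```

>>> send_rows:
  series:
    - [0.001,0.001,0.001,0]
    - [0.001,0.001,0.003,0]
    - [0,0,0.005,0]
    - [0,0,0.006,0]
    - [0,0,0.006,0]
    - [0,0,0.004,0]
    - [0,0,0.002,0]
    - [0,0,0,0]
    - [0,0,0,0]
    - [0,0,0,0]

```text
time: 22.3
tool_pos: [0.6091, -0.1822, 0.0895]
orientation: [[0.997, -0.076, -0.035], [-0.075, -0.997, 0.021], [-0.036, -0.018, -0.999]]
wrist_force: [0.2, -0.2, 0.0]
gripper_width: 0.0381
```

```bash
python3 - <<'E'
from h import *
st=get_obs();print(st['time'],st['tool_pos'],st['orientation'],st['qvel'])
plan([.609,-.1823,.0535],-4.3,1)
p=get_image('scene');save(p,'s16')
cv2.imwrite('pics/s16a.png',cv2.resize(p['frame'][150:270,300:440,::-1],None,fx=5,fy=5,interpolation=2))
E
```

```text
22.3 [ 0.6091 -0.1822  0.0895] [[ 0.9965 -0.0759 -0.0347]
 [-0.0752 -0.997   0.0207]
 [-0.0362 -0.018  -0.9992]] [ 0.0017  0.0019  0.0013 -0.0003 -0.0002  0.0005]
yaw0 -4.317399743747602 delta [-0.0001 -0.0001 -0.036 ]
[[-0.0001, 0.0001, 0.036, np.float64(-0.02)]]
```

View pics/s16a.png

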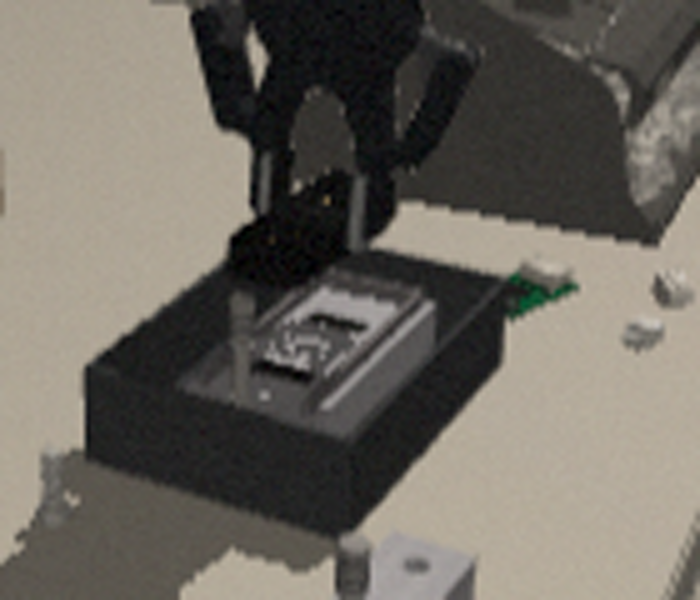

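>>> send_rows:
  series:
    - [0.0005,0.0003,0.002,0]
    - [0.0003,0.0002,0.004,0]
    - [0.0002,0.0002,0.005,0]
    - [0,0,0.006,0]
    - [0,0,0.006,0]
    - [0,0,0.004,0]
    - [0,0,0.003,0]
    - [0,0,0.001,0]
    - [0,0,0,0]
    - [0,0,0,0]

```text
time: 23.18
tool_pos: [0.6092, -0.1824, 0.0553]
orientation: [[0.997, -0.076, -0.034], [-0.075, -0.997, 0.021], [-0.036, -0.018, -0.999]]
wrist_force: [-0.4, 0.5, -1.0]
gripper_width: 0.0382
```

```bash
python3 - <<'E'
from h import *
st=get_obs();print(st['time'],st['tool_pos'],st['orientation'],st['qvel'],st['wrist_force'],st['gripper_width'])
plan([.609,-.1823,.0535],-4.3,1)
p=get_image('wrist');save(p,'w17')
cv2.imwrite('pics/w17a.png',cv2.resize(p['frame'][60:390,200:440,::-1],None,fx=2,fy=1.8,interpolation=2))
I=dict(tool_pos=np.zeros(3),orientation=np.eye(3))
for l in ['nest_rim','frame_center','frame']:
    for x in landmark_of(p,l)[:1]: print(l,x['score'],cam2world(p,x['location'],st),cam2world(p,x['location'],I))
p=get_image('scene');save(p,'s17')
for l in ['nest_rim','frame_center','frame','pin_long_tip','pin_long_head']:
    for x in landmark_of(p,l)[:1]: print(l,x['score'],cam2world(p,x['location'],st))
cv2.imwrite('pics/s17a.png',cv2.resize(p['frame'][150:270,300:440,::-1],None,fx=5,fy=5,interpolation=2))
E
```

```text
23.1833 [ 0.6092 -0.1824  0.0553] [[ 0.9965 -0.0759 -0.0342]
 [-0.0752 -0.997   0.0205]
 [-0.0357 -0.0179 -0.9992]] [-0.0001  0.0031 -0.0031 -0.0022 -0.0003  0.0023] [-0.3719  0.512  -0.9827] 0.03821664258646463
yaw0 -4.3181082507309565 delta [-0.0002  0.0001 -0.0018]
[[-0.0002, -0.0001, 0.0018, np.float64(-0.02)]]
nest_rim 0.61 [ 0.6093 -0.181   0.0399] [ 0.0006 -0.0011  0.0154]
frame_center 0.76 [ 0.608  -0.1822  0.0628] [-0.0015 -0.0002 -0.0075]
frame 0.58 [ 0.6068 -0.178   0.048 ] [-0.0025 -0.004   0.0075]
nest_rim 0.74 [ 0.6085 -0.1846  0.0384]
frame_center 0.85 [ 0.6078 -0.1851  0.062 ]
frame 0.64 [ 0.6085 -0.1851  0.0486]
pin_long_head 0.49 [ 0.5336 -0.1805  0.0746]
```

View pics/s17a.png

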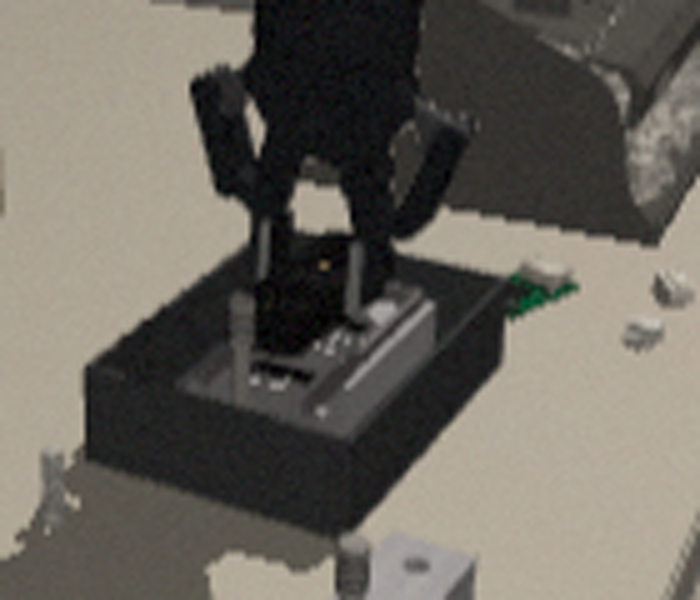

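View pics/w17a.png

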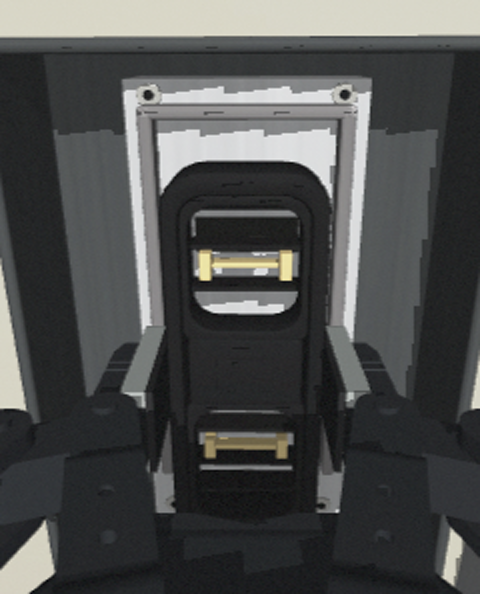

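```bash
python3 - <<'E'
from h import *
st=get_obs();print(st['time'],st['tool_pos'],st['qvel'],st['wrist_force'],st['gripper_width'])
print(sign_off())
E
```

```text
23.6833 [ 0.6095 -0.1825  0.0557] [ 0.0001  0.0014 -0.0033  0.0002 -0.0011  0.0007] [-0.3759  0.0484  0.3061] 0.037904269562427595
the job is handed in; nothing more can be done
None
```

I pushed the longer pin down to the bottom of its hole and let go of it. The frame is now held still above the nest. I handed the job in at 23.7 s; it reported no verdict.

- **Pin:** The arm felt the hole's bottom with the tip about 24 mm deep, and after release a picture showed the pin standing in place.
- **Frame position:** The frame's underside is about 13 mm above the rim, so its centre is 22–23 mm above it. Networks and camera geometry agree that it is within about 1.5 mm of the nest's centre along and across. Its yaw is in line with the nest to about 0.2°.
- **Frame grip:** The fingers hold it at about 38 mm opening with 40 N set. The arm is at rest and no contact force shows at the wrist.

**Tilt:** The frame is not quite level. The tool picked up about 0.03 rad of pitch while carrying it, which I left because it is within the 0.1 rad limit.

**Disagreements:** The two nest centre estimates differed by about 1.5 mm along the nest. In the last scene picture the network put the pin head about 5 mm from the measured hole. I put that down to network error and did not check it further. I also did not measure the other things again, but in the last pictures they looked untouched.

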